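# Snap the rice box lid shut

### The arm

A 6-joint arm with a two-finger parallel gripper is mounted at the origin on the work surface. World frame = base frame: x ahead of the robot, y to its left, z up, the work surface at z = 0. Lengths are in m, angles in rad, forces in N, time in s.
With the tool pointing down it reaches from about 0.4 to 0.825 m from the base axis. Payload 7 kg.
Tool frame: the origin (TCP) lies between the finger pads; the fingertips stand arm.nose_length ahead of it and the grasp point (between the pads) is the TCP (arm.nose_length is the distance from the TCP to the fingertips, in m); x points along the fingers, z is the direction in which the jaws open and shut, and the axes are right-handed (so a half turn about x gives the same grasp; the last joint's range is limited). The gripper opens to 88 mm and grips with 3 to 60 N. Pads are 19 mm wide; open, the fingers measure 130 mm over their backs; the gripper's body (78 mm by 193 mm) begins 47 mm behind the grasp point.
Start: joints at [-0.901, 0.359, 0.012, 0, -1.224, -0.288], TCP at [0.251, -0.626, 0.246] pointing down, gripper open.
Joint ranges: [-3.07, 3.07], [-1.43, 2.12], [-1.02, 1.25], [-3.03, 1.67], [-3.05, -0], [-3.03, 3.03]. Speed limits (rad/s): [2.39, 2.39, 3.01, 3.14, 3.14, 3.14].

### API

Orientations are given as [roll, pitch, yaw] about the fixed x, y, z axes, in that order (R = Rz(yaw) Ry(pitch) Rx(roll)).
In Python, from station import arm, viewer, spotter gives the robot as it stands.
- The arm moves only by the shell command python3 -m handwheel 'ROWS' [FORCE]. ROWS is a JSON object of lists of equal length, an entry for each row: "gripper": the gripper command: -1 is shut, 1 is fully open, values between are in proportion; "travel": the shift along the world's x, y, z each as a share of 500 mm, from -1 to 1, a list of three; "spin": the turn about the world's z as a share of 45 degrees, from -1 to 1. A call has 1 to 20 rows; each row is the pose to reach, as a shift and turn from the pose commanded when the call began; what a row does not reach only later rows make up. A row lasts 1/10 s, in which the tool goes at most 50 mm and 8.59 degrees, less where a joint would pass 70% of its speed; a pose out of reach is approached as far as the arm can. A call with a number of a shift or a turn outside -1 to 1 is refused whole. A call with a gripper value outside its range is refused whole. The fingers move at their own pace and stop on an object; FORCE is the grip in N (left out, the last holds). Time passes only in rows, so rows that repeat a pose let the fingers close. It gives the time, the measured TCP pose, the force and the opening at its end, in the units of the state.
- arm.get_state(): the state, without advancing time (a new reading comes with each control period).
- viewer.grab_frame(name): name is "scene" or "top" or "wrist"; returns a dict with "pixels" (400x640x3 uint8, blue, green, red), "fx", "fy", "cx", "cy" (pixels), "eye" and "attitude" of the camera in the world. Camera axes: x right, y down, z forward; pixel columns grow to the right and rows downward; lengths in m; the calibration is good to about 2 mm. The wrist camera is an equidistant fisheye: a pixel r from the principal point sees the ray r / f radians off the axis. A picture is of the moment at which its call begins. There is no depth.
- arm.job_done(): hands the job in, once; it reports no verdict.
Trained networks look in the newest picture that a camera, given by its name, has taken for a name from the list of things; names that differ only in an ending like _2 or _b are one class to them, and where a whole thing is asked for, a point or a joint stands for the part that bears it (a point fixed in the world has none). Each returns a list of dicts, best first, with "conf" (0 to 1); they miss things now and then, are a little off and sometimes report something else, mostly with a low value. They report only what shows in the picture. A call takes as long as a camera call.
- spotter.spot_in(camera, label): "rect" ([left, top, right, bottom] in pixels, round what is visible of it).
- spotter.tip_of(camera, label): "at" ([column, row] in pixels: a listed point, or the origin of a listed thing).
The state is a dict: "t": time; "q": joint angles; "qd": joint speeds; "joint_efforts": joint torques, N m; "eef_pos": TCP position; "ee_rot": TCP orientation; "force": force on the tool from outside, world axes, zero at the start; "moment": the same for the moment, N m; "width": finger opening in m.
Only numpy, scipy, OpenCV 4.12 (cv2) and the standard library are available. Lean on these libraries where they do the work, as an engineer would, in place of code of your own. Each camera call takes 0.05 s, during which the arm holds its last target.

### The job

Press the lid of the food box on the cutting mat shut with a fingertip, one rim section at a time, until all four are clicked fully home: first the three plain sections in any order, and the section with the blue tab last, so that the air gets out there. Only press: do not lift the box or push it out of its place, and leave everything else on the counter as it is.

Things in the scene. Friction and masses are not known exactly. Their poses are not given: they have to be found in the camera images.
- food_box: Blue-grey food box, 194 x 144 mm, 1.2-1.9 kg, loose on the mat (its top 4 mm above the counter). Origin: centre of underside; z up, +x to the blue tab, +y to the left section. White lid: fixed middle panel (122 x 72 mm) and corners, tops at 78 mm; on each side a rim section standing proud: tab +x, end -x (81 mm from the middle), left +y, right -y (56 mm from the middle); orange gasket below.
- tab_section_top (a point): Centre of the top face of the blue-tabbed rim section, a flat white bar 70 mm long and 32 mm wide lying along the box's y axis, on the box's +x side. Top 88 mm above the box's underside when fully up, 80 mm when shut; the point moves with it. Blue patch on its middle; blue tongue, 30 mm wide, sticks out 19 mm.
- end_section_top (a point): Centre of the top face of the plain end rim section, a flat white bar 70 mm long and 32 mm wide lying along the box's y axis, on the side opposite the tab. Top 88 mm above the box's underside when fully up, 80 mm when shut; the point moves with it.
- left_section_top (a point): Centre of the top face of the plain left rim section, a flat white bar 120 mm long and 32 mm wide lying along the box's x axis, on the box's +y side. Top 88 mm above the box's underside when fully up, 80 mm when shut; the point moves with it.
- right_section_top (a point): Centre of the top face of the plain right rim section, a flat white bar 120 mm long and 32 mm wide lying along the box's x axis, on the box's -y side. Top 88 mm above the box's underside when fully up, 80 mm when shut; the point moves with it.
- tab_section (a joint): How far the blue-tabbed rim section is pressed down, m: 0 = fully up, 0.008 = fully home (then 2 mm above the middle panel). It starts 0 to 0.0015 down. It slides straight down and resists with about 8 N, more only at its stop (0.008), and stays where it is left, so it must be pressed all the way down.
- end_section (a joint): How far the plain end rim section is pressed down, m: 0 = fully up, 0.008 = fully home (then 2 mm above the middle panel). It starts 0 to 0.0015 down. It slides straight down and resists with about 8 N, more only at its stop (0.008), and stays where it is left, so it must be pressed all the way down.
- left_section (a joint): How far the plain left rim section is pressed down, m: 0 = fully up, 0.008 = fully home (then 2 mm above the middle panel). It starts 0 to 0.0015 down. It slides straight down and resists with about 8 N, more only at its stop (0.008), and stays where it is left, so it must be pressed all the way down.
- right_section (a joint): How far the plain right rim section is pressed down, m: 0 = fully up, 0.008 = fully home (then 2 mm above the middle panel). It starts 0 to 0.0015 down. It slides straight down and resists with about 8 N, more only at its stop (0.008), and stays where it is left, so it must be pressed all the way down.
- cup: Small steel measuring cup, 56 mm across, 55 mm high, loose near one end of the cutting mat; origin under its centre. Leave alone.
- bowl: Glass bowl, 130 mm across, 60 mm high, loose on the counter; origin under its centre. Leave alone.
- jar: Amber spice jar with black cap, 64 mm across, 100 mm high, loose; origin under its centre. Leave alone.
- spoon_rest: White ceramic spoon rest, 110 mm round dish, 12 mm high, with a short handle, loose; origin under the dish's centre. Leave alone.
- paddle: Rice paddle with wooden handle, lying loose on the counter, along its x axis. Leave alone.

How it is judged:
On the way, in this order (a step that is already met when the one before it is completed fails the run):
1. one plain section clicked shut, the other three still up (((value of joint end_section above 0.0065 m and value of joint each of left_section, right_section, tab_section below 0.004 m) or (value of joint each of end_section, right_section, tab_section below 0.004 m and value of joint left_section above 0.0065 m) or (value of joint each of end_section, left_section, tab_section below 0.004 m and value of joint right_section above 0.0065 m))), for 0.1 s.
2. two plain sections shut, the third and the tab section still up (((value of joint each of end_section, tab_section below 0.004 m and value of joint each of left_section, right_section above 0.0065 m) or (value of joint each of end_section, right_section above 0.0065 m and value of joint each of left_section, tab_section below 0.004 m) or (value of joint each of end_section, left_section above 0.0065 m and value of joint each of right_section, tab_section below 0.004 m))), for 0.1 s.
3. all three plain sections shut, the tab section still up (value of joint each of end_section, left_section, right_section above 0.0065 m and value of joint tab_section below 0.004 m), for 0.1 s.
4. the tab section clicked shut as well (value of joint each of end_section, left_section, right_section, tab_section above 0.0065 m), for 0.1 s.
At the end, for the whole second after the job is handed in: All four rim sections are down (more than 6.5 of their 8 mm), the box stands level and at rest on the mat within 30 mm of where it was, and the cup, bowl, jar, spoon rest and paddle are within 20 mm of where they were (all of step 4 and distance of food_box from where it was at the start of the episode below 0.03 m and angle between food_box's own z axis and vertical below 0.05 rad and linear speed of food_box below 0.02 m/s and distance of each of cup, bowl, jar, spoon_rest, paddle from where it was at the start of the episode below 0.02 m); the robot touches nothing.
It fails at once if the tab section is pressed shut before all three plain ones are shut (value of joint tab_section above 0.0045 m and value of joint any of end_section, left_section, right_section below 0.004 m).
It fails at once if the food box is lifted (more than 12 mm) (height (world z) of food_box above 0.016 m).
It fails at once if the food box is tipped (more than 0.15 rad) (angle between food_box's own z axis and vertical above 0.15 rad).
It fails at once if the food box is pushed more than 30 mm from its place (distance of food_box from where it was at the start of the episode above 0.03 m).
It fails at once if the cup, bowl, jar, spoon rest or paddle is moved more than 20 mm (distance of any of cup, bowl, jar, spoon_rest, paddle from where it was at the start of the episode above 0.02 m).
It also fails if it takes over 48 s, if anything falls off the work surface, if the arm or the gripper's body presses on something with over 40 N, if the wrist force passes 120 N, or if a joint passes its speed limit or range.

## Working session

There is one attempt and no reset: what is moved stays moved. The work goes in short steps, Python scripts to look and compute and a shell command to move; the robot and the scene stay as the last step left them, time stands still between calls to the robot, and variables do not carry over. Pictures are saved under pics/ and viewed, and the job is handed in when it is done.

```bash
mkdir -p pics; ls; python3 - <<'E'
from station import arm, viewer, spotter
import cv2
print(arm.nose_length); print(arm.get_state())
for c in ["scene","top"]:
    f=viewer.grab_frame(c); cv2.imwrite(f"pics/{c}0.png",f["pixels"])
    print(c,{k:v for k,v in f.items() if k!="pixels"})
    for n in ["tab_section_top","end_section_top","left_section_top","right_section_top","food_box","cup","jar"]:
        print(n,spotter.tip_of(c,n)[:2])
E
```

```text
pics
0.019
{'t': 0.0, 'q': array([-9.00889539e-01,  3.59386856e-01,  1.10780755e-02, -3.61434007e-04,
       -1.22415267e+00, -2.88127295e-01]), 'qd': array([ 9.14451725e-04, -9.04238997e-05, -3.50205202e-04,  1.06862893e-04,
        1.22897644e-04,  5.43226272e-04]), 'joint_efforts': array([ 1.01296533e-03, -5.82719600e+01,  2.93048805e+01,  6.99729055e+00,
        6.71991846e-03, -1.97855657e-04]), 'eef_pos': array([ 0.25130615, -0.62596811,  0.24462904]), 'ee_rot': array([0.08686474, 1.56909688, 2.03931749]), 'force': array([-0.17269322, -0.41755898,  0.30569261]), 'moment': array([ 0.02940372, -0.00911958,  0.01424129]), 'width': 0.08741594054038022}
scene {'fx': 471.84286321655185, 'fy': 471.84286321655185, 'cx': 323.0290324615468, 'cy': 194.79096841599068, 'eye': array([1.42704113, 0.31142955, 1.10258555]), 'attitude': array([-2.37423988, -0.01222222,  1.88850388])}
tab_section_top [{'at': [341.3, 225.6], 'conf': 0.72}]
end_section_top [{'at': [299.5, 197.0], 'conf': 0.57}]
left_section_top [{'at': [330.8, 203.9], 'conf': 0.55}]
right_section_top [{'at': [306.4, 222.2], 'conf': 0.71}]
food_box [{'at': [315.3, 231.6], 'conf': 0.89}, {'at': [458.8, 277.3], 'conf': 0.4}]
cup [{'at': [384.6, 241.4], 'conf': 0.91}]
jar [{'at': [457.7, 278.2], 'conf': 0.73}]
top {'fx': 507.8584960911367, 'fy': 507.8584960911367, 'cx': 313.6780377862948, 'cy': 204.69493239485328, 'eye': array([0.26859808, 0.02104329, 1.77839946]), 'attitude': array([-3.01798517e+00, -2.59679750e-03, -1.54401250e+00])}
tab_section_top [{'at': [286.8, 168.4], 'conf': 0.65}]
end_section_top [{'at': [335.1, 190.2], 'conf': 0.76}, {'at': [448.0, 176.7], 'conf': 0.66}]
left_section_top [{'at': [302.8, 193.4], 'conf': 0.71}]
right_section_top [{'at': [316.7, 163.3], 'conf': 0.9}]
food_box [{'at': [312.9, 185.9], 'conf': 0.6}]
cup [{'at': [254.6, 190.7], 'conf': 0.57}]
jar [{'at': [193.2, 172.4], 'conf': 0.77}]
```

```bash
python3 - <<'E'
import cv2
for c,(x,y) in {"scene":(200,140),"top":(180,100)}.items():
    i=cv2.imread(f"pics/{c}0.png"); cv2.imwrite(f"pics/{c}0c.png",cv2.resize(i[y:y+150,x:x+200],None,fx=4,fy=4,interpolation=cv2.INTER_CUBIC))
E
```

```text
(no output)
```

View pics/scene0.png

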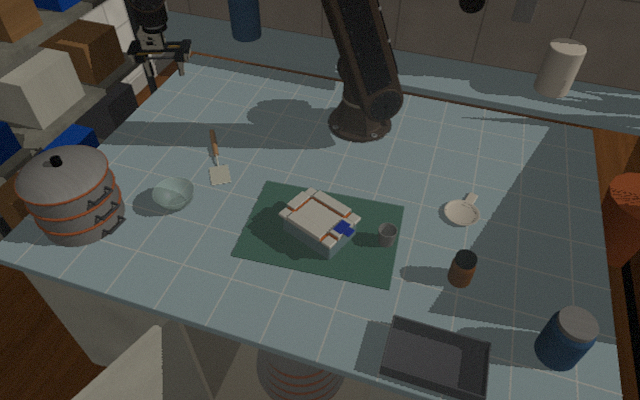

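View pics/top0.png

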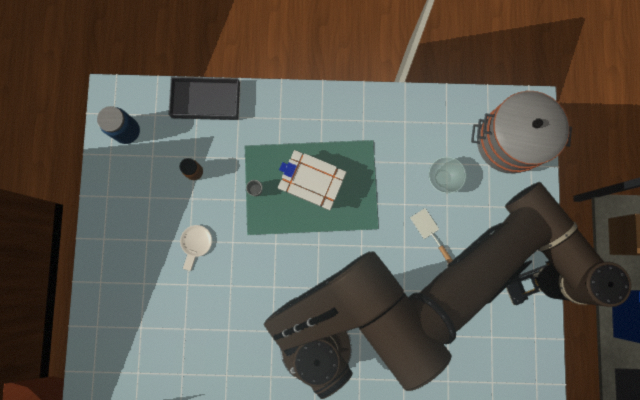

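```bash
cat > h.py <<'E'
import numpy as np
from scipy.spatial.transform import Rotation as R
def ray(f,u):
    d=np.array([(u[0]-f["cx"])/f["fx"],(u[1]-f["cy"])/f["fy"],1.0])
    return R.from_euler("xyz",f["attitude"]).as_matrix()@d
def atz(f,u,z):
    d=ray(f,u); e=f["eye"]; return e+d*(z-e[2])/d[2]
def proj(f,p):
    q=R.from_euler("xyz",f["attitude"]).as_matrix().T@(np.asarray(p)-f["eye"])
    return np.array([f["cx"]+f["fx"]*q[0]/q[2],f["cy"]+f["fy"]*q[1]/q[2]])
E
python3 - <<'E'
from h import *
S={'fx': 471.84286,'fy': 471.84286,'cx': 323.02903,'cy': 194.790968,'eye':np.array([1.42704113,0.31142955,1.10258555]),'attitude':[-2.37423988,-0.01222222,1.88850388]}
T={'fx':507.858496,'fy':507.858496,'cx':313.67803,'cy':204.694932,'eye':np.array([0.26859808,0.02104329,1.77839946]),'attitude':[-3.01798517,-2.5967975e-3,-1.5440125]}
D={'tab':([341.3,225.6],[286.8,168.4]),'end':([299.5,197],[335.1,190.2]),'left':([330.8,203.9],[302.8,193.4]),'right':([306.4,222.2],[316.7,163.3])}
for k,(s,t) in D.items(): print(k,atz(S,s,.0915).round(4),atz(T,t,.0915).round(4))
print(atz(S,[315.3,231.6],.004),atz(T,[312.9,185.9],.004),atz(T,[254.6,190.7],.004),atz(S,[384.6,241.4],.004))
E
```

```text
tab [0.5941 0.1044 0.0915] [0.5992 0.1163 0.0915]
end [ 0.5279 -0.0446  0.0915] [ 0.5292 -0.0483  0.0915]
left [0.5245 0.0516 0.0915] [0.5154 0.0598 0.0915]
right [0.6138 0.0077 0.0915] [0.6195 0.0158 0.0915]
[0.56982046 0.01919529 0.004     ] [0.55598643 0.02688597 0.004     ] [0.53323012 0.23224937 0.004     ] [0.53926205 0.22546485 0.004     ]
```

The scene image shows the box around (320,222), with the blue tab at (343,229) pointing towards the cup at (387,234). In the top image the box is at (312,180), the tab at (287,169) and the cup at (254,188). The two cameras agree to about 10 mm, so I'll refine with a model overlay.

```bash
cat >> h.py <<'E'
def bars(): return {"tab":(81,0,32,70),"end":(-81,0,32,70),"left":(0,56,120,32),"right":(0,-56,120,32)}
def b2w(p,xyq,z0=.004):
    x,y,q=xyq; p=np.asarray(p,float)/1000
    return np.array([x+np.cos(q)*p[0]-np.sin(q)*p[1], y+np.sin(q)*p[0]+np.cos(q)*p[1], z0+p[2]])
def overlay(f,im,xyq,k,off):
    import cv2
    for n,(cx,cy,w,h) in bars().items():
        P=[(proj(f,b2w((cx+a*w/2,cy+b*h/2,87),xyq))-off+.5)*k-.5 for a,b in((-1,-1),(1,-1),(1,1),(-1,1))]
        cv2.polylines(im,[np.int32(P)],True,(0,0,255) if n=="tab" else (0,200,0),1)
E
python3 - <<'E'
from h import *
from station import viewer
import cv2
from scipy.optimize import least_squares
D={'tab':([341.3,225.6],[286.8,168.4]),'end':([299.5,197],[335.1,190.2]),'left':([330.8,203.9],[302.8,193.4]),'right':([306.4,222.2],[316.7,163.3])}
F=[viewer.grab_frame(c) for c in("scene","top")]
def res(v): return np.concatenate([proj(f,b2w((bars()[n][0],bars()[n][1],87),v))-D[n][i] for n in D for i,f in enumerate(F)])
s=least_squares(res,[.565,.031,1.14],loss="soft_l1"); print(s.x,res(s.x).round(1).reshape(4,4))
out=[]
for f,off in zip(F,((250,170),(250,130))):
    k=7; im=cv2.resize(f["pixels"][off[1]:off[1]+100,off[0]:off[0]+110],None,fx=k,fy=k,interpolation=cv2.INTER_CUBIC)
    im=cv2.convertScaleAbs(im,alpha=1.0)
    overlay(f,im,s.x,k,np.array(off)); out.append(im)
cv2.imwrite("pics/ov_s.png",out[0][:600]);cv2.imwrite("pics/ov_t.png",out[1][:600])
from station import arm
from scipy.spatial.transform import Rotation as R
M=R.from_euler("xyz",arm.get_state()["ee_rot"]).as_matrix(); print(M.round(3), np.degrees(np.arctan2(M[1,2],M[0,2])))
E
```

```text
[0.56526708 0.03178564 1.15174217] [[ 0.   1.3  3.1  0.4]
 [ 0.2  1.3 -1.8 -0.9]
 [ 2.  -2.1  1.5  0.4]
 [ 0.1  0.9  2.   1. ]]
[[ 0.    -0.928 -0.373]
 [-0.    -0.373  0.928]
 [-1.     0.    -0.   ]] 111.87705564397781
```

View pics/ov_s.png

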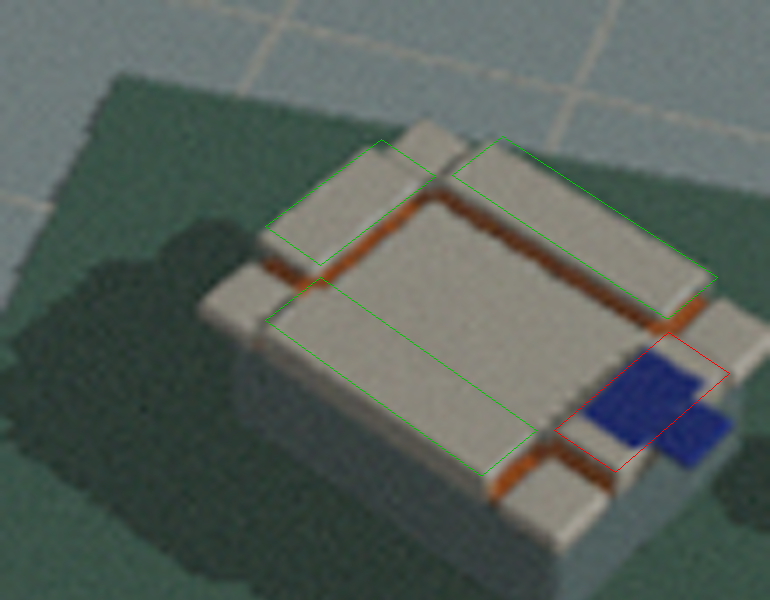

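View pics/ov_t.png

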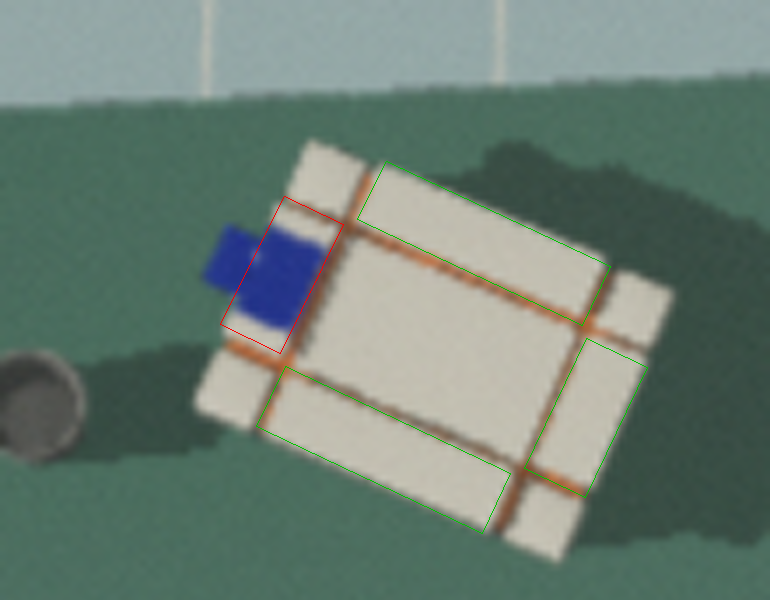

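```bash
python3 -m handwheel '{"gripper":[-1,-1,-1,-1,-1,-1,-1,-1,-1,-1,-1,-1,-1,-1,-1],"travel":[[0.56,1,0],[0.56,1,0],[0.56,1,0],[0.56,1,0],[0.56,1,0],[0.56,1,0],[0.56,1,0],[0.56,1,0],[0.56,1,0],[0.56,1,0],[0.56,1,0],[0.56,1,0],[0.56,1,0],[0.56,1,0],[0.56,1,0]],"spin":[1,1,1,1,1,1,1,1,1,1,1,1,1,1,1]}' 20
```

```text
t: 2.4
eef_pos: [0.531, -0.1269, 0.2456]
ee_rot: [0.486, 1.571, -3.06]
force: [0.0, 0.4, -0.2]
width: 0.0001
```

```bash
python3 -m handwheel '{"gripper":[-1,-1,-1,-1,-1,-1],"travel":[[0.002,0.17,-0.1],[0.002,0.17,-0.18],[0.002,0.17,-0.18],[0.002,0.17,-0.18],[0.002,0.17,-0.18],[0.002,0.17,-0.18]],"spin":[0,0,0,0,0,0]}'
python3 - <<'E'
from h import *
from station import viewer,arm
import cv2
s=arm.get_state(); print(s["eef_pos"],s["force"]); M=R.from_euler("xyz",s["ee_rot"]).as_matrix(); print(np.degrees(np.arctan2(M[1,2],M[0,2])))
f=viewer.grab_frame("scene");cv2.imwrite("pics/s1.png",cv2.resize(f["pixels"][130:270,230:420],None,fx=4,fy=4,interpolation=cv2.INTER_CUBIC))
f=viewer.grab_frame("wrist");cv2.imwrite("pics/w1.png",f["pixels"]); print({k:v for k,v in f.items() if k!="pixels"})
E
```

```text
t: 3.0
eef_pos: [0.5332, -0.0423, 0.157]
ee_rot: [-2.68, 1.569, 0.057]
force: [0.6, -0.5, 0.0]
width: 0.0006
[ 0.53324953 -0.04234221  0.15696223] [ 0.62848533 -0.52041697  0.02638047]
156.82040700340337
{'fx': 309.70691628693146, 'fy': 309.70691628693146, 'cx': 321.13288250536516, 'cy': 198.26147131879756, 'eye': array([ 0.50405939, -0.11326109,  0.29679367]), 'attitude': array([2.84845836e+00, 2.74397056e-03, 2.73570876e+00])}
```

View pics/s1.png

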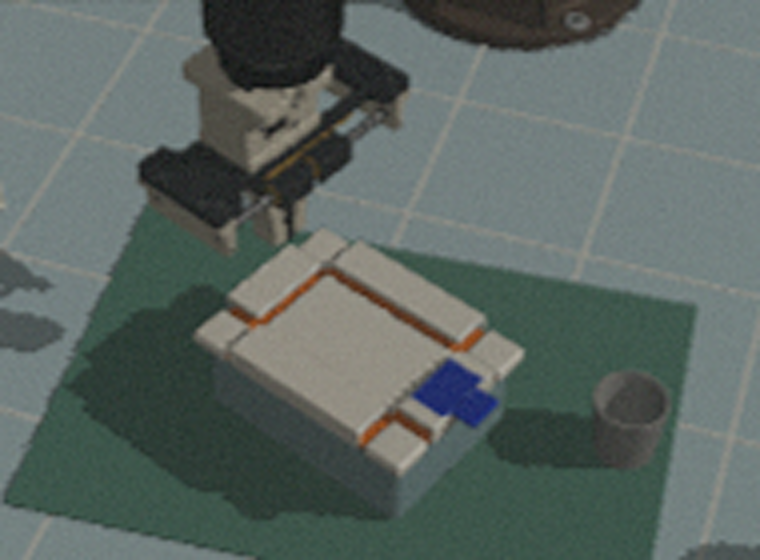

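View pics/w1.png

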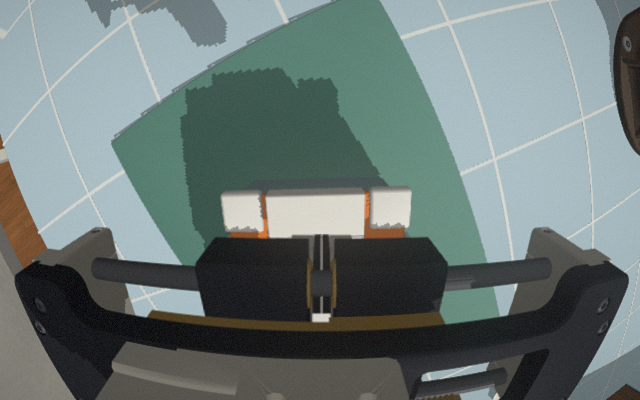

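The scene image shows the closed fingers, near (275,220) in the crop, above the end section. In the wrist image the end bar spans columns 265–366 and the fingers are centred at column 321. I'll check the model against the wrist image.

```bash
python3 - <<'E'
from h import *
W={'f':309.707,'c':(321.13,198.26),'eye':np.array([.50405939,-.11326109,.29679367]),'att':[2.84845836,2.74397e-3,2.73570876]}
def pw(p):
    q=R.from_euler("xyz",W['att']).as_matrix().T@(p-W['eye']); t=np.arctan2(np.hypot(q[0],q[1]),q[2]); n=np.hypot(q[0],q[1])
    return W['c'][0]+W['f']*t*q[0]/n, W['c'][1]+W['f']*t*q[1]/n
v=(.56527,.03179,1.15174)
for p in [(-97,-35,87),(-97,35,87),(-97,-35,77),(-65,-35,87),(-65,35,87),(-97,-72,78),(-97,72,78)]: print(p,np.round(pw(b2w(p,v)),1))
print("tip",pw(np.array([.5332,-.0423,.138])))
E
```

```text
(-97, -35, 87) [275.1 195.3]
(-97, 35, 87) [375.3 196.6]
(-97, -35, 77) [277.1 191.5]
(-65, -35, 87) [276.6 237.3]
(-65, 35, 87) [372.2 238.5]
(-97, -72, 78) [228.1 191.3]
(-97, 72, 78) [421.4 193.9]
tip (np.float64(324.09311879224015), np.float64(246.83656228844322))
```

```bash
python3 -m handwheel '{"gripper":[-1,-1,-1,-1,-1,-1,-1,-1],"travel":[[0.004,-0.003,-0.04],[0.004,-0.003,-0.08],[0.004,-0.003,-0.09],[0.004,-0.003,-0.095],[0.004,-0.003,-0.1],[0.004,-0.003,-0.104],[0.004,-0.003,-0.106],[0.004,-0.003,-0.106]],"spin":[0,0,0,0,0,0,0,0]}'
```

```text
t: 3.9
eef_pos: [0.5344, -0.0433, 0.1039]
ee_rot: [-3.012, 1.57, -0.275]
force: [0.6, -0.3, 0.1]
width: 0.0007
```

```bash
python3 -m handwheel '{"gripper":[-1,-1],"travel":[[0,0,-0.003],[0,0,-0.003]],"spin":[0,0]}'; python3 - <<'E'
from station import viewer,arm
import cv2
f=viewer.grab_frame("scene");cv2.imwrite("pics/s2.png",cv2.resize(f["pixels"][130:270,230:420],None,fx=4,fy=4,interpolation=cv2.INTER_CUBIC))
print(arm.get_state()["force"],arm.get_state()["eef_pos"])
E
```

```text
t: 4.1
eef_pos: [0.5348, -0.0432, 0.1031]
ee_rot: [-3.012, 1.57, -0.273]
force: [-6.5, -0.7, 14.8]
width: 0.0004
[-5.48700876 -0.24888907 14.7076048 ] [ 0.53478651 -0.04325189  0.10316551]
```

View pics/s2.png

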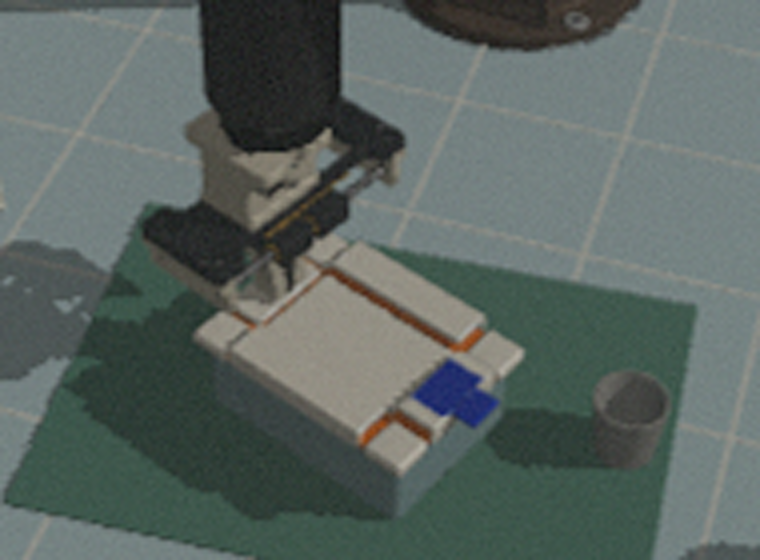

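The fingers are pressing on the end bar at about (280,285) in the crop, with 15 N at the shut height. I'll add a little more to confirm it's at the stop.

```bash
python3 -m handwheel '{"gripper":[-1,-1],"travel":[[0,0,-0.002],[0,0,-0.002]],"spin":[0,0]}'; 
```

```text
t: 4.35
eef_pos: [0.5348, -0.0432, 0.1031]
ee_rot: [-3.018, 1.569, -0.28]
force: [-9.9, 1.3, 22.8]
width: 0.0004
```

```bash
python3 -m handwheel '{"gripper":[-1,-1,-1,-1,-1,-1,-1,-1],"travel":[[0,0,0.06],[0,0,0.1],[-0.035,0.193,0.1],[-0.035,0.193,0.1],[-0.035,0.193,0.1],[-0.035,0.193,0.1],[-0.035,0.193,0.1],[-0.035,0.193,0.1]],"spin":[0,0,-1,-1,-1,-1,-1,-1]}'; python3 -m handwheel '{"gripper":[-1,-1,-1,-1,-1,-1,-1],"travel":[[0,0,0],[0,0,0],[0,0,0],[0,0,0],[0,0,0],[0,0,0],[0,0,0]],"spin":[-1,-1,-1,-1,-1,-1,-1]}'; python3 - <<'E'
from h import *
from station import viewer,arm
import cv2
f=viewer.grab_frame("scene");cv2.imwrite("pics/s3.png",cv2.resize(f["pixels"][130:270,230:420],None,fx=4,fy=4,interpolation=cv2.INTER_CUBIC))
f=viewer.grab_frame("wrist");cv2.imwrite("pics/w3.png",f["pixels"])
s=arm.get_state();print(s["q"].round(2),s["force"].round(1),s["eef_pos"])
M=R.from_euler("xyz",s["ee_rot"]).as_matrix(); print(np.degrees(np.arctan2(M[1,2],M[0,2])))
E
```

```text
t: 5.15
eef_pos: [0.5176, 0.054, 0.151]
ee_rot: [-1.562, 1.569, 0.386]
force: [0.3, -0.7, 0.1]
width: 0.0006
t: 5.85
eef_pos: [0.5176, 0.0537, 0.1509]
ee_rot: [-0.793, 1.569, 0.374]
force: [0.6, 0.4, -0.3]
width: 0.0005
[ 0.48  0.19 -0.46  0.   -0.92 -2.45] [ 0.   0.1 -0.7] [0.51736319 0.05364053 0.15061778]
66.95299456337699
```

View pics/s3.png

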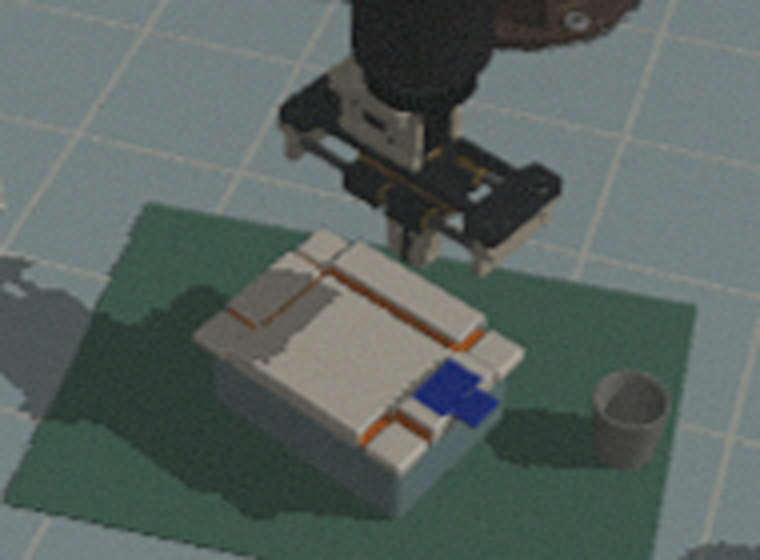

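View pics/w3.png

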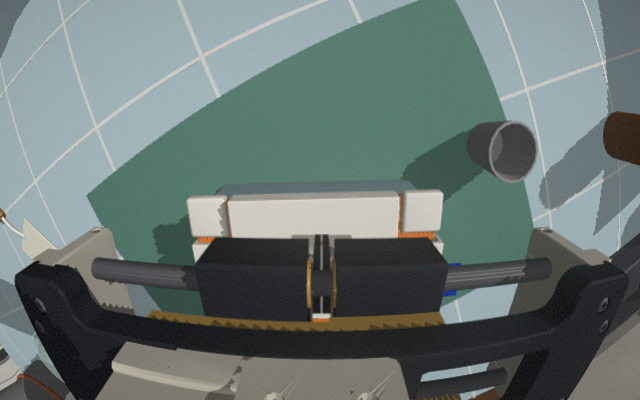

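The scene shows the end section flush, the box unmoved and the fingers above the left bar. In the wrist image the left bar spans columns 230–398 with the fingers at 321. Pressing left.

```bash
python3 -m handwheel '{"gripper":[-1,-1,-1,-1,-1,-1,-1,-1,-1],"travel":[[0,0,-0.04],[0,0,-0.07],[0,0,-0.08],[0,0,-0.086],[0,0,-0.091],[0,0,-0.095],[0,0,-0.097],[0,0,-0.099],[0,0,-0.099]],"spin":[0,0,0,0,0,0,0,0,0]}'
```

```text
t: 6.85
eef_pos: [0.5164, 0.0534, 0.1031]
ee_rot: [3.054, 1.57, -2.06]
force: [-12.3, 0.0, 25.3]
width: 0.0002
```

Same stop height (0.1031) and 25 N. Next, the right section.

```bash
python3 -m handwheel '{"gripper":[-1,-1,-1,-1,-1,-1],"travel":[[0,0,0.06],[0,0,0.1],[0.202,-0.09,0.1],[0.202,-0.09,0.1],[0.202,-0.09,0.1],[0.202,-0.09,0.1]],"spin":[0,0,0,0,0,0]}'; python3 - <<'E'
from h import *
from station import viewer,arm
import cv2
f=viewer.grab_frame("scene");cv2.imwrite("pics/s4.png",cv2.resize(f["pixels"][130:270,230:420],None,fx=4,fy=4,interpolation=cv2.INTER_CUBIC))
s=arm.get_state();print(s["q"].round(2),s["force"].round(1),s["eef_pos"])
E
```

```text
t: 7.45
eef_pos: [0.6193, 0.0076, 0.1502]
ee_rot: [2.902, 1.57, -2.215]
force: [0.2, -0.1, -0.4]
width: 0.0004
[ 0.33  0.34 -0.24 -0.   -0.99 -2.3 ] [-0.9 -0.2 -0. ] [0.61804463 0.00809418 0.15018642]
```

View pics/s4.png

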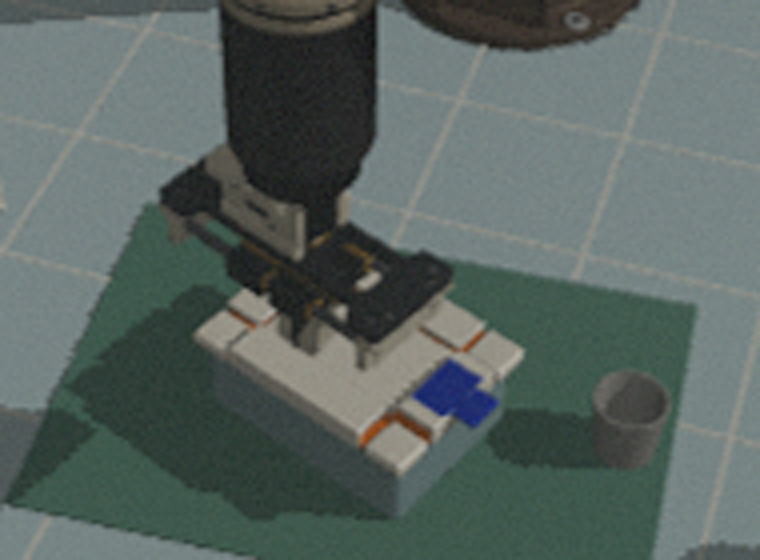

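Left is down, and the fingers, at (300,340) in the crop, hang above the right bar. Pressing.

```bash
python3 -m handwheel '{"gripper":[-1,-1,-1,-1,-1,-1,-1,-1,-1],"travel":[[0,0,-0.04],[0,0,-0.07],[0,0,-0.08],[0,0,-0.086],[0,0,-0.091],[0,0,-0.095],[0,0,-0.097],[0,0,-0.099],[0,0,-0.099]],"spin":[0,0,0,0,0,0,0,0,0]}'
```

```text
t: 8.4
eef_pos: [0.6164, 0.0089, 0.1032]
ee_rot: [2.367, 1.57, -2.748]
force: [-7.7, 0.5, 13.4]
width: 0.0005
```

```bash
python3 -m handwheel '{"gripper":[-1,-1],"travel":[[0,0,-0.002],[0,0,-0.002]],"spin":[0,0]}'; python3 -m handwheel '{"gripper":[-1,-1,-1,-1,-1,-1,-1,-1],"travel":[[0,0,0.06],[0,0,0.1],[-0.033,0.192,0.1],[-0.033,0.192,0.1],[-0.033,0.192,0.1],[-0.033,0.192,0.1],[-0.033,0.192,0.1],[-0.033,0.192,0.1]],"spin":[0,0,1,1,1,1,1,1]}'; python3 -m handwheel '{"gripper":[-1,-1,-1,-1,-1,-1,-1],"travel":[[0,0,0],[0,0,0],[0,0,0],[0,0,0],[0,0,0],[0,0,0],[0,0,0]],"spin":[1,1,1,1,1,1,1]}'; python3 - <<'E'
from h import *
from station import viewer,arm
import cv2
for c,(x,y) in {"scene":(230,130),"top":(220,110)}.items():
    f=viewer.grab_frame(c);cv2.imwrite(f"pics/{c}5.png",cv2.resize(f["pixels"][y:y+140,x:x+190],None,fx=4,fy=4,interpolation=cv2.INTER_CUBIC))
f=viewer.grab_frame("wrist");cv2.imwrite("pics/w5.png",f["pixels"])
s=arm.get_state();print(s["q"].round(2),s["force"].round(1),s["eef_pos"])
M=R.from_euler("xyz",s["ee_rot"]).as_matrix(); print(np.degrees(np.arctan2(M[1,2],M[0,2])))
E
```

```text
t: 8.6
eef_pos: [0.6165, 0.0089, 0.1031]
ee_rot: [2.767, 1.57, -2.348]
force: [-11.4, 1.1, 18.6]
width: 0.0002
t: 9.4
eef_pos: [0.601, 0.1053, 0.1511]
ee_rot: [-1.583, 1.57, 0.376]
force: [1.1, 0.6, -0.3]
width: 0.0006
t: 10.1
eef_pos: [0.6012, 0.105, 0.151]
ee_rot: [-2.337, 1.57, 0.402]
force: [-0.6, -0.2, 0.1]
width: 0.0001
[ 0.49  0.33 -0.26  0.   -0.98 -0.9 ] [ 0.7 -0.2  0.5] [0.60130439 0.10484666 0.15062498]
156.8259379733576
```

View pics/scene5.png

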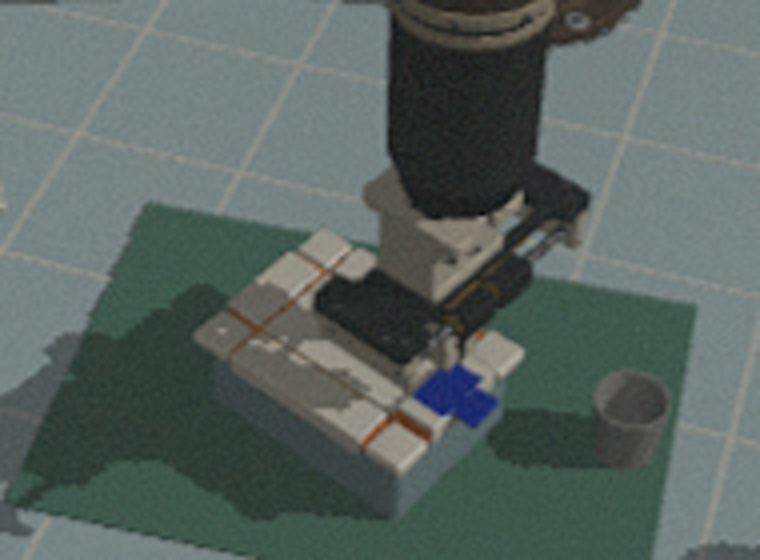

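View pics/w5.png

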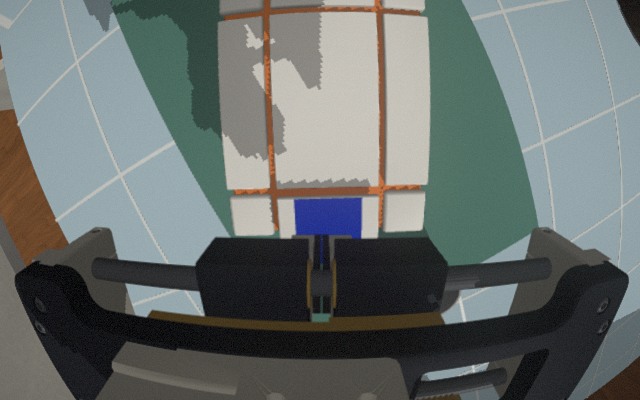

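All three plain sections are down: the gasket gap is even around the panel and the box is unmoved. In the wrist image the blue patch spans columns 295–362, and the fingers at 321 are on the tab bar. Pressing the tab.

```bash
python3 -m handwheel '{"gripper":[-1,-1,-1,-1,-1,-1,-1,-1,-1,-1],"travel":[[0,0,-0.04],[0,0,-0.07],[0,0,-0.08],[0,0,-0.086],[0,0,-0.091],[0,0,-0.095],[0,0,-0.097],[0,0,-0.099],[0,0,-0.1],[0,0,-0.1]],"spin":[0,0,0,0,0,0,0,0,0,0]}'
```

```text
t: 11.25
eef_pos: [0.6006, 0.1044, 0.1031]
ee_rot: [1.4, 1.57, -2.145]
force: [-12.4, 1.3, 23.2]
width: 0.0003
```

Stop reached. I'll lift clear, move aside and check all round.

```bash
python3 -m handwheel '{"gripper":[-1,-1,-1,-1,-1,-1,-1,-1,-1,-1,-1],"travel":[[0,0,0.06],[0,0,0.15],[0,0,0.25],[-0.2,-0.3,0.3],[-0.2,-0.4,0.3],[-0.2,-0.5,0.3],[-0.2,-0.6,0.3],[-0.2,-0.6,0.3],[-0.2,-0.6,0.3],[-0.2,-0.6,0.3],[-0.2,-0.6,0.3]],"spin":[0,0,0,0,0,0,0,0,0,0,0]}'; python3 - <<'E'
from h import *
from station import viewer,arm
import cv2
for c,(x,y) in {"scene":(230,130),"top":(220,110)}.items():
    f=viewer.grab_frame(c);cv2.imwrite(f"pics/{c}6.png",cv2.resize(f["pixels"][y:y+140,x:x+190],None,fx=4,fy=4,interpolation=cv2.INTER_CUBIC))
    cv2.imwrite(f"pics/{c}6f.png",f["pixels"])
E
```

```text
t: 12.35
eef_pos: [0.5008, -0.198, 0.251]
ee_rot: [3.097, 1.57, -0.453]
force: [0.5, 0.3, 0.2]
width: 0.0003
```

View pics/scene6.png

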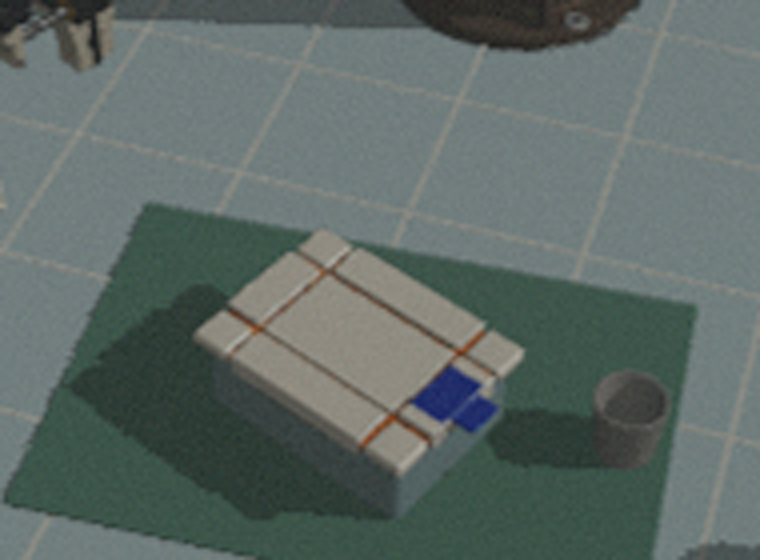

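View pics/top6f.png

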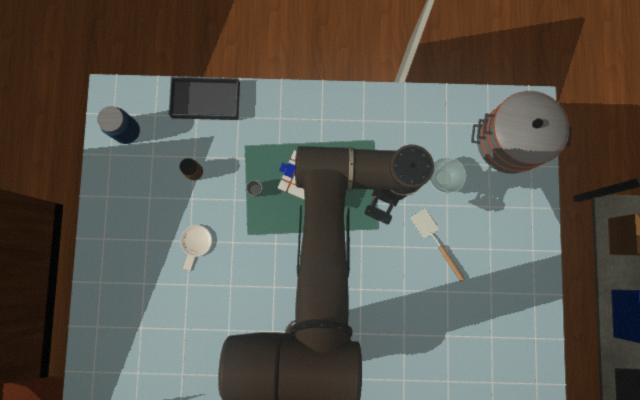

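All four sections lie flush around the lid in the scene crop, with the tab at (450,400). The box and cup are unmoved, and the bowl, jar, spoon rest and paddle sit where they were. The gripper is in the air, touching nothing.

```bash
python3 -c "
from station import arm
s=arm.get_state();print(s['t'],s['force']);print(arm.job_done())"
```

```text
12.45 [-0.45841123 -0.08482097 -0.28842796]
the job is handed in; nothing more can be done
None
```

I pressed the lid shut with the closed fingertips in the order end, left, right, then the blue tab, and handed the job in at 12.45 s of the 48 s allowed.

- **Presses:** Each section met a hard stop with the fingertips at about z = 0.084 m, the height expected when fully shut. The force there was 19–25 N, against the roughly 8 N of sliding resistance.
- **Last pictures:** All four sections look flush with the lid. The box, cup, bowl, jar, spoon rest and paddle look unmoved, and the arm is clear with a wrist force near 0 N. In the last top picture the arm hides much of the box and part of the bowl, so the box check rests on the scene view.
- **Disagreement:** The wrist camera put the box about 6 mm further toward its right side than my fit from the other two cameras. I aimed about 3.5 mm over, between the two, well inside the 32 mm section width.

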